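Refit the cover panel of the chest cooler

ROBOT

A 7-joint arm with a two-finger parallel gripper is mounted at the origin on the work surface. World frame = base frame: x ahead of the robot, y to its left, z up, the work surface at z = 0. Lengths are in m, angles in rad, forces in N, time in s.
With the tool pointing down it reaches from about 0.425 to 0.925 m from the base axis. Payload 6.8 kg.
Tool frame: the origin (TCP) lies between the finger pads; the fingertips stand finger_overhang ahead of it and the grasp point (between the pads) lies 6 mm ahead of it (finger_overhang is the distance from the TCP to the fingertips, in m); z points along the fingers, y is the line along which they close (so a half turn about z gives the same grasp; the last joint's range is limited). The gripper opens to 85 mm and grips with 20 to 120 N. Pads are 22 mm wide; open, the fingers measure 114 mm over their backs; the gripper's body (76 mm by 85 mm) begins 54 mm behind the grasp point. The pads swing forward as they close: fully open they stand 13 mm farther back than shut.
Start: joints at [-1.31, 0.477, 0.022, 1.555, -0.011, 1.109, -0.083], TCP at [0.243, 0.63, 0.256] pointing down, gripper open.
Joint ranges: [-2.96, 2.96], [-0.34, 2.1], [-1.41, 1.46], [0.24, 2.44], [-1.37, 4.51], [0.17, 1.92], [-2.96, 2.96]. Speed limits (rad/s): [2.39, 2.39, 3.14, 3.14, 3.14, 3.14, 3.14].

INTERFACE

Orientations are given as a unit quaternion [w, x, y, z].
In Python, from station import * gives the robot as it stands.
- The arm moves only by the tool drive_tool, never from a script. Its argument "increments" is a list of rows, each an object of numbers: "claw": the finger opening in m, from 0 to 0.0854; "dx", "dy", "dz": the shift along the tool's x, y, z in m; "wx", "wy", "wz": the turn, a rotation vector about the tool's x, y, z in degrees. A call has 1 to 20 rows; each row shifts and turns the commanded pose from where the row before left it, along the tool's axes as they then stand; what a row does not reach is not made up. A row lasts 1/8 s, in which the tool goes at most 62.5 mm and 10.7 degrees, less where a joint would pass 70% of its speed; a pose out of reach is approached as far as the arm can. A call with a gripper value outside its range is refused whole. The fingers move at their own pace and stop on an object; "newtons" is the grip in N (left out, the last holds). Time passes only in rows, so rows that do not move let the fingers close. It gives the time, the measured TCP pose, the force, the opening and the grip force at its end, in the units of the state.
- get_obs(): the state, without advancing time (a new reading comes with each control period).
- read_camera(name): name is "scene" or "top" or "wrist"; returns (picture, depth): 400x640x3 uint8, red, green, blue; 400x640 float32, m along the optical axis (not along the pixel's ray), 0 where there is no reading.
- calibration(name): a dict with "intrinsics" (3x3 intrinsics, pixels), "R" (3x3) and "t" (3): a world point X has camera coordinates R X + t; the wrist camera has in their place "mount" (4x4, takes a point from camera to tool coordinates, whose origin is the TCP and whose axes are the flange's). Camera axes: x right, y down, z forward; pixel columns grow to the right and rows downward; lengths in m; the calibration is good to about 2 mm. A picture is of the moment at which its call begins: read the wrist's pose just before it. calibration takes no time and is no camera call.
- hand_in(): hands the job in; it is judged then, once.
The state is a dict: "t": time; "q": joint angles; "joint_vel": joint speeds; "joint_torque": joint torques, N m; "eef_pos": TCP position; "tool_rot": TCP orientation; "contact_force": force on the tool from outside, world axes, zero at the start; "torque": the same for the moment, N m; "gripper_width": opening from 0.0 (shut) to 1.0 (fully open); "grasp_force": force on a finger pad.
Only numpy, scipy, OpenCV 4.12 (cv2) and the standard library are available. Lean on these libraries where they do the work, as an engineer would, in place of code of your own. Each camera call takes 0.05 s, during which the arm holds its last target. There are 200 camera calls.

TASK

Put the cover panel back into the small chest cooler: it is longer than the opening, so tilt it, pass one end under the lip of the deep pocket, let the other end down inside, then slide it back under the opposite lip until it meets the stop and lies flat, rib up, on both ledges, down off the step. Gently throughout (a light touch at the stop, never above 20 N), then let go of it, and leave everything else on the counter where it is.

Things in the scene. Friction and masses are not known exactly. Their poses are not given: they have to be found in the camera images.
- rim (a point): Centre of the top opening of the white counter-top chest cooler, in the rim's plane, 130 mm above the table; z up, y along the opening. Opening 190 mm long (y -95 to +95), 120 mm wide (x -60 to +60). A fixed lip 4 mm thick, its top level with the rim, overhangs a pocket at each end. Under the lips lie two level ledges, the panel's seat, 29 mm below the rim, from some 80 mm off the centre outwards.
- lip_deep (a point): Middle of the +y lip's free edge, at rim height, y = +95 from rim. The deep pocket under it is free up to a rigid wall at y = +150 from rim. In it the seat ends in a step up of 5 mm (its top 24 mm below the rim, running on to the wall), at y = +117 give or take up to 15 mm, hidden under the lip.
- lip_shallow (a point): Middle of the -y lip's free edge, at rim height, y = -95 from rim. In the shallow pocket under it the seat ends in an upright rigid stop as tall as the pocket, always 234 mm from the step: nominally y = -117 from rim, but ledges, stop and step sit shifted together by an unmeasured -15 to +15 mm along y, hidden from sight: find the stop by feel.
- rib (a point): On the grip rib of the loose grey cover panel, 30 mm above its underside, 16 mm below the rib's top. Plate 110 (x) x 230 (y) x 6 mm, same either way round; on its centre an upright rib 60 mm long in x, 12 mm thick in y, 40 mm high above the plate. z points up from the rib side. 0.2 to 0.4 kg, balanced about the rib, rigid. Starts flat on the table, rib up.
- panel: The same panel: origin at the centre of the plate's underside.
- edge_a (a point): Middle of the underside of the panel's +y short edge (115 mm from its centre).
- edge_b (a point): Middle of the underside of the panel's -y short edge.
- cooler: The cooler: fixed, rigid, 190 (x) mm wide, from y = -150 to +182 mm, 130 mm high; origin on the table 130 mm straight below rim, same axes. Lips, walls and stop are rigid; the ledge tray (ledges, stop and step together) stands on rubber mounts and yields downwards by 1 mm per 8 N.
- tape: Bystander, not to be disturbed: roll of packing tape lying flat, 84 mm across, 24 mm high; origin at the centre of its underside.
- jar: Bystander, not to be disturbed: jar, 68 mm across, 110 mm high; origin at the centre of its underside.
- can: Bystander, not to be disturbed: drinks can, 66 mm across, 115 mm high; origin at the centre of its underside.
- wafers: Bystander, not to be disturbed: carton 70 x 160 x 60 mm; origin at the centre of its underside.
- crackers: Bystander, not to be disturbed: carton 80 x 140 x 90 mm; origin at the centre of its underside.
- coinroll: Bystander, not to be disturbed: upright paper coin roll 22 x 22 x 50 mm; origin at the centre of its underside.
- marker: Bystander, not to be disturbed: marker pen lying down, 16 mm thick, 136 mm long, origin underneath it.

How it is judged:
By the outcome, as a careful person would: the job done as asked, in the order asked, and still so for the second after the job is handed in, with the robot touching nothing.
It also fails if it takes over 61 s, if anything falls off the work surface, if the arm or the gripper's body presses on something with over 40 N, if the wrist force passes 120 N, or if a joint passes its speed limit or range.

## Working session

There is one attempt and no reset: what is moved stays moved. The work goes in short steps, Python scripts to look and compute and a tool call to move; the robot and the scene stay as the last step left them, time stands still between calls to the robot, and variables do not carry over. Pictures are saved under pics/ and viewed, at most 10 in all, crops included, and the job is handed in when it is done.

Besides the shell and the picture viewer there is one more tool, called after "Emit:" as name(argument=value, ...), one argument or row to a line, values as JSON. drive_tool: Moves the arm, as the interface text tells. Its arguments: {"type":"object","properties":{"increments":{"type":"array","items":{"type":"object","properties":{"claw":{"type":"number"},"dx":{"type":"number"},"dy":{"type":"number"},"dz":{"type":"number"},"wx":{"type":"number"},"wy":{"type":"number"},"wz":{"type":"number"}}}},"newtons":{"type":"number"}},"required":["increments"]}

```bash
ls; mkdir -p pics; python3 - <<'E'
from station import *
import cv2
o=get_obs(); print({k:o[k] for k in ('t','eef_pos','tool_rot','contact_force','gripper_width')})
try: print(finger_overhang)
except Exception as e: print(e)
import numpy as np
ims=[]
for n in('scene','top'):
    p,d=read_camera(n); np.savez('pics/%s0.npz'%n,p=p,d=d); ims.append(p); c=calibration(n); print(n,c)
cv2.imwrite('pics/a.png',cv2.cvtColor(np.vstack(ims),cv2.COLOR_RGB2BGR)[:, :])
cv2.imwrite('pics/top0.png',cv2.cvtColor(ims[1],cv2.COLOR_RGB2BGR)); cv2.imwrite('pics/scene0.png',cv2.cvtColor(ims[0],cv2.COLOR_RGB2BGR))
E
```

```text
pics
{'t': 0.0, 'eef_pos': array([0.24313507, 0.6290961 , 0.25529388]), 'tool_rot': array([-1.12967759e-04,  1.83329084e-01,  9.83051159e-01, -9.23233059e-04]), 'contact_force': array([-0.333294  , -0.01642982,  0.66141897]), 'gripper_width': 0.9972969265194079}
0.025
scene {'intrinsics': array([[506.82817706,   0.        , 313.05373513],
       [  0.        , 506.82817706, 199.96441233],
       [  0.        ,   0.        ,   1.        ]]), 'R': array([[ 0.61254045,  0.79026429,  0.01663003],
       [ 0.57537114, -0.43135179, -0.69489832],
       [-0.54197993,  0.43522177, -0.71891569]]), 't': array([-0.36068674, -0.25782925,  1.5109078 ])}
top {'intrinsics': array([[399.40085873,   0.        , 319.47765525],
       [  0.        , 399.40085873, 199.81615201],
       [  0.        ,   0.        ,   1.        ]]), 'R': array([[-0.02273416, -0.99924049,  0.03164808],
       [-0.99732104,  0.02046624, -0.07022736],
       [ 0.0695263 , -0.03315985, -0.99702884]]), 't': array([0.01232193, 0.5768448 , 0.89448679])}
```

View pics/top0.png

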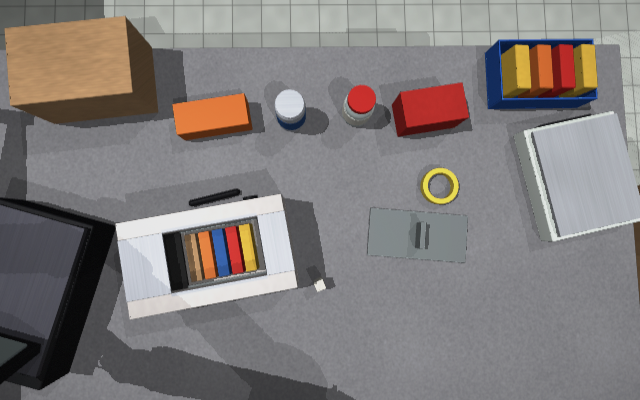

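View pics/scene0.png

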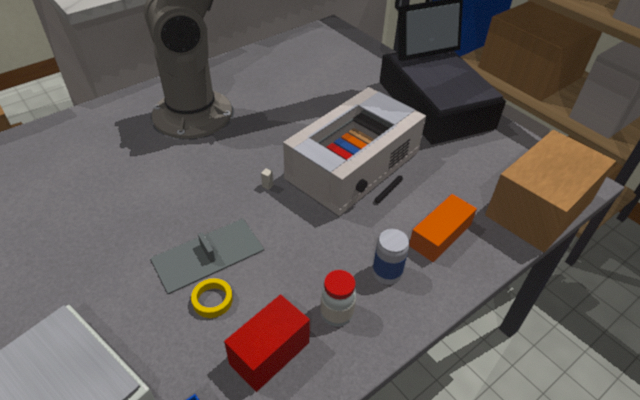

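The top view shows the white cooler at about (118–297, 195–318), with its wider deep lip on the left (+y). The panel is at (367–467, 207–262) with its rib at (422,235), the tape at (440,186), the coin roll at (320,285) and the marker at (215,198). The scene view agrees.

```bash
cat > h.py <<'E'
import numpy as np, cv2
from scipy.spatial.transform import Rotation as Rn
from station import *
def world(n,d):
    c=calibration(n); K=c['intrinsics']; v,u=np.mgrid[:400,:640]
    P=np.stack([(u-K[0,2])/K[0,0]*d,(v-K[1,2])/K[1,1]*d,d],-1)
    return (P-c['t'])@c['R']
def rect(pts):
    (c,s,a)=cv2.minAreaRect((pts*1000).astype(np.float32)); return np.round(c,1),np.round(s,1),round(a,2)
E
python3 - <<'E'
from h import *
for n in('top','scene'):
    f=np.load('pics/%s0.npz'%n); d=f['d']; W=world(n,d); X,Y,Z=W[...,0],W[...,1],W[...,2]; ok=d>0
    print(n)
    if n=='top':
        for nm,(u,v) in dict(table=(400,320),rim=(140,260),rimr=(280,240),plate=(390,235),rib=(422,235)).items(): print(nm,W[v,u].round(4))
    m=ok&(abs(Z-.130)<.006)&(X<.75)&(X>.35)&(Y>.0)&(Y<.55)
    k,l,st,c=cv2.connectedComponentsWithStats(m.astype(np.uint8)); i=1+np.argmax(st[1:,4]); m=l==i
    print('cooler',m.sum(),rect(W[m][:,:2]),Z[m].mean())
    # opening: hole inside
    mm=m.astype(np.uint8); cs,h=cv2.findContours(mm,cv2.RETR_CCOMP,cv2.CHAIN_APPROX_NONE)
    ho=[c for c,hh in zip(cs,h[0]) if hh[3]>=0]
    ho=max(ho,key=len)[:,0,:]; print('opening',rect(W[ho[:,1],ho[:,0],:2]))
    m=ok&(Z>.003)&(Z<.012)&(X>.3)&(X<.7)&(Y>-.4)&(Y<-.05)
    k,l,st,c=cv2.connectedComponentsWithStats(m.astype(np.uint8)); i=1+np.argmax(st[1:,4]); m=l==i
    print('plate',m.sum(),rect(W[m][:,:2]),Z[m].mean()); r=rect(W[m][:,:2])[0]/1000
    m=ok&(Z>.038)&(Z<.052)&(np.hypot(X-r[0],Y-r[1])<.05)
    print('rib',m.sum(),rect(W[m][:,:2]),Z[m].max())
    for nm,lo,hi,x0,x1,y0,y1 in [('tape',.012,.03,.5,.75,-.4,-.15),('coin',.03,.056,.3,.5,-.05,.1)]:
        m=ok&(Z>lo)&(Z<hi)&(X>x0)&(X<x1)&(Y>y0)&(Y<y1); print(nm,m.sum(),W[m].mean(0) if m.any() else '')
E
```

```text
top
table [ 0.2975 -0.1795  0.0032]
rim [0.458  0.3592 0.1295]
rimr [0.4907 0.084  0.1313]
plate [ 0.4927 -0.1627  0.0062]
rib [0.5134 0.0302 0.9319]
cooler 10514 (array([464.8, 230.1]), array([190.3, 332.6]), 9.19) 0.131592230903642
opening (array([468. , 213.9]), array([124.2, 193.6]), 9.19)
plate 4468 (array([ 492.5, -225. ]), array([242.3, 129.3]), 82.91) 0.007403277220485514
rib 169 (array([ 491.8, -226.7]), array([13.2, 58.7]), 84.2) 0.05058043039129237
tape 729 [ 0.62196541 -0.27114883  0.02335307]
coin 137 [0.40064656 0.01506484 0.04899938]
scene
cooler 4385 (array([465.2, 232.3]), array([192.7, 339.1]), 9.12) 0.13038153320273818
opening (array([468., 216.]), array([125.5, 197.7]), 9.83)
plate 3738 (array([ 491.2, -224.3]), array([232.2, 119.9]), 82.87) 0.006354515589311703
rib 140 (array([ 493. , -225.3]), array([12.5, 63.4]), 84.17) 0.050448619412798455
tape 792 [ 0.60499362 -0.2772792   0.02196841]
coin 336 [0.43025324 0.04216255 0.04349143]
```

```bash
cat >> h.py <<'E'
YAW=np.radians(9.19); CR=np.array([467.6,214.1,130.])/1e3   # rim centre, cooler yaw
RC=Rn.from_euler('z',YAW)
def down(ydir_deg):  # tool down, tool y at given world heading
    a=np.radians(ydir_deg); y=np.array([np.cos(a),np.sin(a),0]); z=np.array([0,0,-1.]); return Rn.from_matrix(np.c_[np.cross(y,z),y,z])
def cur():
    o=get_obs(); q=o['tool_rot']; return np.array(o['eef_pos']),Rn.from_quat([q[1],q[2],q[3],q[0]]),o
def rows(p,R,tp,tR,n):
    w=(R.inv()*tR).as_rotvec()/n; S=sum(Rn.from_rotvec(k*w).as_matrix() for k in range(n))
    d=np.linalg.solve(S,R.inv().apply(tp-p)); print(n,'rows d(mm)',(d*1e3).round(2),'w(deg)',np.degrees(w).round(3)); return tp,tR
E
python3 - <<'E'
from h import *
p,R,o=cur()
p,R=rows(p,R,np.array([.52,.25,.256]),down(83),11)
p,R=rows(p,R,np.array([.492,-.226,.256]),down(83),10)
p,R=rows(p,R,np.array([.492,-.226,.14]),down(83),3)
E
```

```text
11 rows d(mm) [-3.318e+01 -2.702e+01 -3.000e-02] w(deg) [-0.009 -0.    -1.284]
10 rows d(mm) [ -3.02 -47.59   0.  ] w(deg) [0. 0. 0.]
3 rows d(mm) [ 0.    0.   38.67] w(deg) [0. 0. 0.]
```

```bash
python3 - <<'E'
from h import *
for n in('top','scene'):
    f=np.load('pics/%s0.npz'%n); W=world(n,f['d']).reshape(-1,3)
    for a,b in [((.243,.63),(.52,.25)),((.52,.25),(.492,-.226))]:
        a,b=np.array(a),np.array(b); u=(b-a)/np.linalg.norm(b-a); r=W[:,:2]-a; s=r@u; t=abs(r@[-u[1],u[0]])
        m=(s>-.05)&(s<np.linalg.norm(b-a)+.05)&(t<.09)&(W[:,2]<.5)
        print(n,[(round(k*.05,2),round(W[m&(abs(s-k*.05)<.025),2].max(initial=0),3)) for k in range(-1,11)])
E
```

```text
top [(-0.05, np.float64(0.006)), (0.0, np.float64(0.111)), (0.05, np.float64(0.219)), (0.1, np.float64(0.222)), (0.15, np.float64(0.118)), (0.2, np.float64(0.118)), (0.25, np.float64(0.136)), (0.3, np.float64(0.136)), (0.35, np.float64(0.136)), (0.4, np.float64(0.137)), (0.45, np.float64(0.137)), (0.5, np.float64(0.135))]
top [(-0.05, np.float64(0.135)), (0.0, np.float64(0.137)), (0.05, np.float64(0.135)), (0.1, np.float64(0.136)), (0.15, np.float64(0.136)), (0.2, np.float64(0.135)), (0.25, np.float64(0.007)), (0.3, np.float64(0.006)), (0.35, np.float64(0.012)), (0.4, np.float64(0.014)), (0.45, np.float64(0.05)), (0.5, np.float64(0.051))]
scene [(-0.05, np.float64(0.264)), (0.0, np.float64(0.277)), (0.05, np.float64(0.279)), (0.1, np.float64(0.259)), (0.15, np.float64(0.118)), (0.2, np.float64(0.118)), (0.25, np.float64(0.134)), (0.3, np.float64(0.135)), (0.35, np.float64(0.137)), (0.4, np.float64(0.135)), (0.45, np.float64(0.135)), (0.5, np.float64(0.134))]
scene [(-0.05, np.float64(0.135)), (0.0, np.float64(0.134)), (0.05, np.float64(0.135)), (0.1, np.float64(0.135)), (0.15, np.float64(0.135)), (0.2, np.float64(0.135)), (0.25, np.float64(0.007)), (0.3, np.float64(0.007)), (0.35, np.float64(0.012)), (0.4, np.float64(0.012)), (0.45, np.float64(0.05)), (0.5, np.float64(0.049))]
```

Emit:
drive_tool(
  increments=[
    {"dz":-0.05},
    {"dz":-0.05},
    {"dz":-0.05},
    {"dx":-0.0332,"dy":-0.027,"wz":-1.284},
    {"dx":-0.0332,"dy":-0.027,"wz":-1.284},
    {"dx":-0.0332,"dy":-0.027,"wz":-1.284},
    {"dx":-0.0332,"dy":-0.027,"wz":-1.284},
    {"dx":-0.0332,"dy":-0.027,"wz":-1.284},
    {"dx":-0.0332,"dy":-0.027,"wz":-1.284},
    {"dx":-0.0332,"dy":-0.027,"wz":-1.284},
    {"dx":-0.0332,"dy":-0.027,"wz":-1.284},
    {"dx":-0.0332,"dy":-0.027,"wz":-1.284},
    {"dx":-0.0332,"dy":-0.027,"wz":-1.284},
    {"dx":-0.0332,"dy":-0.027,"wz":-1.284},
  ],
)

```text
schema error: expected keys claw, dx, dy, dz, wx, wy, wz
```

Emit:
drive_tool(
  increments=[
    {"dx":-0.003,"dy":-0.0476,"dz":0.02},
    {"dx":-0.003,"dy":-0.0476,"dz":0.02},
    {"dx":-0.003,"dy":-0.0476,"dz":0.02},
    {"dx":-0.003,"dy":-0.0476,"dz":0.02},
    {"dx":-0.003,"dy":-0.0476,"dz":0.02},
    {"dx":-0.003,"dy":-0.0476,"dz":0.02},
    {"dx":-0.003,"dy":-0.0476,"dz":0.02},
    {"dx":-0.003,"dy":-0.0476,"dz":0.02},
    {"dx":-0.003,"dy":-0.0476,"dz":0.02},
    {"dx":-0.003,"dy":-0.0476,"dz":0.02},
    {"dz":0.02},
    {"dz":0.0},
    {"dz":0.0},
  ],
)

```text
schema error: expected keys claw, dx, dy, dz, wx, wy, wz
```

```bash
python3 - <<'E'
from h import *
p,R,o=cur(); print(o['t'],p,R.as_matrix().round(4),o['contact_force'])
P,d=read_camera('wrist'); c=calibration('wrist'); print(c['intrinsics'],c['mount'])
K=c['intrinsics'];v,u=np.mgrid[:400,:640]
C=np.stack([(u-K[0,2])/K[0,0]*d,(v-K[1,2])/K[1,1]*d,d],-1)@c['mount'][:3,:3].T+c['mount'][:3,3]
W=R.apply(C.reshape(-1,3)).reshape(400,640,3)+p
Z=W[...,2]; ok=(d>0)&(np.hypot(W[...,0]-.492,W[...,1]+.226)<.2)
m=ok&(Z>.04)&(Z<.055); print('rib',m.sum(),rect(W[m][:,:2]),Z[m].mean())
m=ok&(Z>.003)&(Z<.012); print('plate',m.sum(),rect(W[m][:,:2]),Z[m].mean())
cv2.imwrite('pics/w1.png',P[...,::-1])
E
```

```text
0.1 [0.24316042 0.62915649 0.25543229] [[-9.328e-01  3.604e-01 -4.000e-04]
 [ 3.604e-01  9.328e-01 -1.600e-03]
 [-2.000e-04 -1.600e-03 -1.000e+00]] [-0.84376224 -0.81112118  0.36201097]
[[295.1496408    0.         320.59458591]
 [  0.         295.1496408  199.60319749]
 [  0.           0.           1.        ]] [[ 2.44940921e-04 -9.53005111e-01 -3.02954119e-01  7.70335921e-02]
 [ 9.99999887e-01  1.09648624e-04  4.63585688e-04 -5.08305048e-04]
 [-4.08581027e-04 -3.02954198e-01  9.53005030e-01 -1.19106262e-01]
 [ 0.00000000e+00  0.00000000e+00  0.00000000e+00  1.00000000e+00]]
rib 0 (array([0., 0.]), array([0., 0.]), 0.0) nan
plate 0 (array([0., 0.]), array([0., 0.]), 0.0) nan<stdin>:8: RuntimeWarning: Mean of empty slice.
  ret = ret.dtype.type(ret / rcount)
<stdin>:9: RuntimeWarning: Mean of empty slice.
```

All seven keys are needed in every row.

Emit:
drive_tool(
  increments=[
    {"claw":0.085,"dx":0,"dy":0,"dz":-0.05,"wx":0,"wy":0,"wz":0},
    {"claw":0.085,"dx":0,"dy":0,"dz":-0.05,"wx":0,"wy":0,"wz":0},
    {"claw":0.085,"dx":0,"dy":0,"dz":-0.05,"wx":0,"wy":0,"wz":0},
    {"claw":0.085,"dx":-0.0332,"dy":-0.027,"dz":0,"wx":0,"wy":0,"wz":-1.284},
    {"claw":0.085,"dx":-0.0332,"dy":-0.027,"dz":0,"wx":0,"wy":0,"wz":-1.284},
    {"claw":0.085,"dx":-0.0332,"dy":-0.027,"dz":0,"wx":0,"wy":0,"wz":-1.284},
    {"claw":0.085,"dx":-0.0332,"dy":-0.027,"dz":0,"wx":0,"wy":0,"wz":-1.284},
    {"claw":0.085,"dx":-0.0332,"dy":-0.027,"dz":0,"wx":0,"wy":0,"wz":-1.284},
    {"claw":0.085,"dx":-0.0332,"dy":-0.027,"dz":0,"wx":0,"wy":0,"wz":-1.284},
    {"claw":0.085,"dx":-0.0332,"dy":-0.027,"dz":0,"wx":0,"wy":0,"wz":-1.284},
    {"claw":0.085,"dx":-0.0332,"dy":-0.027,"dz":0,"wx":0,"wy":0,"wz":-1.284},
    {"claw":0.085,"dx":-0.0332,"dy":-0.027,"dz":0,"wx":0,"wy":0,"wz":-1.284},
    {"claw":0.085,"dx":-0.0332,"dy":-0.027,"dz":0,"wx":0,"wy":0,"wz":-1.284},
    {"claw":0.085,"dx":-0.0332,"dy":-0.027,"dz":0,"wx":0,"wy":0,"wz":-1.284},
  ],
)

```text
t: 1.9
eef_pos: [0.521, 0.2493, 0.4061]
tool_rot: [-0.0, 0.061, 0.998, -0.0]
contact_force: [-0.3, 0.6, -0.4]
gripper_width: 0.99
grasp_force: 0.0
```

Emit:
drive_tool(
  increments=[
    {"claw":0.085,"dx":-0.003,"dy":-0.0476,"dz":0.02,"wx":0,"wy":0,"wz":0},
    {"claw":0.085,"dx":-0.003,"dy":-0.0476,"dz":0.02,"wx":0,"wy":0,"wz":0},
    {"claw":0.085,"dx":-0.003,"dy":-0.0476,"dz":0.02,"wx":0,"wy":0,"wz":0},
    {"claw":0.085,"dx":-0.003,"dy":-0.0476,"dz":0.02,"wx":0,"wy":0,"wz":0},
    {"claw":0.085,"dx":-0.003,"dy":-0.0476,"dz":0.02,"wx":0,"wy":0,"wz":0},
    {"claw":0.085,"dx":-0.003,"dy":-0.0476,"dz":0.02,"wx":0,"wy":0,"wz":0},
    {"claw":0.085,"dx":-0.003,"dy":-0.0476,"dz":0.02,"wx":0,"wy":0,"wz":0},
    {"claw":0.085,"dx":-0.003,"dy":-0.0476,"dz":0.02,"wx":0,"wy":0,"wz":0},
    {"claw":0.085,"dx":-0.003,"dy":-0.0476,"dz":0.02,"wx":0,"wy":0,"wz":0},
    {"claw":0.085,"dx":-0.003,"dy":-0.0476,"dz":0.02,"wx":0,"wy":0,"wz":0},
    {"claw":0.085,"dx":0,"dy":0,"dz":0.02,"wx":0,"wy":0,"wz":0},
    {"claw":0.085,"dx":0,"dy":0,"dz":0,"wx":0,"wy":0,"wz":0},
    {"claw":0.085,"dx":0,"dy":0,"dz":0,"wx":0,"wy":0,"wz":0},
  ],
)

```text
t: 3.52
eef_pos: [0.4926, -0.2249, 0.1868]
tool_rot: [0.0, 0.061, 0.998, 0.0]
contact_force: [0.4, 0.6, 0.3]
gripper_width: 0.997
grasp_force: 0.0
```

```bash
cat >> h.py <<'E'
def wrist():
    p,R,o=cur(); P,d=read_camera('wrist'); c=calibration('wrist'); K=c['intrinsics'];v,u=np.mgrid[:400,:640]
    C=np.stack([(u-K[0,2])/K[0,0]*d,(v-K[1,2])/K[1,1]*d,d],-1)@c['mount'][:3,:3].T+c['mount'][:3,3]
    return P,d,R.apply(C.reshape(-1,3)).reshape(400,640,3)+p
def say():
    p,R,o=cur(); M=R.as_matrix(); t=RC.inv().apply(p-CR)*1e3
    print('t%.2f'%o['t'],'tcp',p.round(4),'rim-frame mm',t.round(1),'ytool heading %.2f'%np.degrees(np.arctan2(M[1,1],M[0,1])),'tilt y-down deg %.2f'%-np.degrees(np.arcsin(M[2,1])),'xtilt %.2f'%np.degrees(np.arcsin(M[2,0])),'F(cooler) ',RC.inv().apply(o['contact_force']).round(1),'Tq',RC.inv().apply(o['torque']).round(2),'w %.3f g %.1f'%(o['gripper_width'],o['grasp_force']))
E
python3 - <<'E'
from h import *
say()
P,d,W=wrist()
Z=W[...,2]; ok=(d>0)&(np.hypot(W[...,0]-.492,W[...,1]+.226)<.2)
m=ok&(Z>.04)&(Z<.055)&(np.hypot(W[...,0]-.492,W[...,1]+.226)<.05); print('rib',m.sum(),rect(W[m][:,:2]),Z[m].mean())
m=ok&(Z>.003)&(Z<.012); print('plate',m.sum(),rect(W[m][:,:2]),Z[m].mean())
cv2.imwrite('pics/w1.png',P[...,::-1])
E
```

```text
t3.52 tcp [ 0.4926 -0.2249  0.1868] rim-frame mm [ -45.4 -437.4   56.8] ytool heading 83.06 tilt y-down deg -0.01 xtilt -0.03 F(cooler)  [0.5 0.5 0.3] Tq [ 0.02 -0.01  0.  ] w 0.997 g 0.0
rib 832 (array([ 492.1, -227.3]), array([12. , 60.2]), 83.31) 0.04739386951561896
plate 23613 (array([ 506.1, -227.8]), array([399.3, 360.1]), 83.06) 0.007235822352392818
```

Emit:
drive_tool(
  increments=[
    {"claw":0.085,"dx":0.0003,"dy":-0.0024,"dz":0.03,"wx":0,"wy":0,"wz":0},
    {"claw":0.085,"dx":0,"dy":0,"dz":0.04,"wx":0,"wy":0,"wz":0},
    {"claw":0.085,"dx":0,"dy":0,"dz":0.04,"wx":0,"wy":0,"wz":0},
    {"claw":0.085,"dx":0,"dy":0,"dz":0.025,"wx":0,"wy":0,"wz":0},
    {"claw":0.085,"dx":0,"dy":0,"dz":0.015,"wx":0,"wy":0,"wz":0},
    {"claw":0.085,"dx":0,"dy":0,"dz":0,"wx":0,"wy":0,"wz":0},
    {"claw":0.03,"dx":0,"dy":0,"dz":0,"wx":0,"wy":0,"wz":0},
    {"claw":0.03,"dx":0,"dy":0,"dz":0,"wx":0,"wy":0,"wz":0},
    {"claw":0.0,"dx":0,"dy":0,"dz":0,"wx":0,"wy":0,"wz":0},
    {"claw":0.0,"dx":0,"dy":0,"dz":0,"wx":0,"wy":0,"wz":0},
    {"claw":0.0,"dx":0,"dy":0,"dz":0,"wx":0,"wy":0,"wz":0},
    {"claw":0.0,"dx":0,"dy":0,"dz":0,"wx":0,"wy":0,"wz":0},
  ],
  newtons=50,
)

```text
t: 5.08
eef_pos: [0.4918, -0.2279, 0.0367]
tool_rot: [0.0, 0.061, 0.998, 0.0]
contact_force: [-0.2, 1.1, 5.7]
gripper_width: 0.134
grasp_force: 50.1
```

```bash
python3 - <<'E'
from h import *
say()
E
```

```text
t5.08 tcp [ 0.4918 -0.2279  0.0367] rim-frame mm [ -46.7 -440.2  -93.3] ytool heading 82.97 tilt y-down deg -0.01 xtilt -0.03 F(cooler)  [0.  1.1 5.7] Tq [ 0.17  0.13 -0.05] w 0.134 g 50.1
```

```bash
cat >> h.py <<'E'
def pose(ya,za,th,x=0,h=36.7):  # rim-frame A underside (mm), tilt deg, -> TCP world, R
    t=np.radians(th); c,s=np.cos(t),np.sin(t)
    P=np.array([x,ya-115*c+h*s,za+115*s+h*c])/1e3
    R=RC*Rn.from_euler('x',-t)*Rn.from_matrix(np.diag([-1.,1,-1])); return CR+RC.apply(P),R
def where(h=36.7):
    p,R,o=cur(); t=RC.inv().apply(p-CR)*1e3; M=RC.inv().as_matrix()@R.as_matrix(); c=t+h*M[:,2]; 
    print('A',(c+115*M[:,1]).round(1),'B',(c-115*M[:,1]).round(1))
E
python3 - <<'E'
from h import *
p,R,o=cur()
p,R=rows(p,R,p+[0,0,.18],R,5)
p,R=rows(p,R,*pose(80,40,9),11)
p,R=rows(p,R,*pose(80,15,9),2)
E
```

```text
5 rows d(mm) [-2.0e-02  1.0e-02 -3.6e+01] w(deg) [0. 0. 0.]
11 rows d(mm) [ 1.57 37.71 -3.39] w(deg) [ 0.813 -0.113 -1.471]
2 rows d(mm) [ 0.    1.96 12.35] w(deg) [0. 0. 0.]
```

Emit:
drive_tool(
  increments=[
    {"claw":0.0,"dx":0,"dy":0,"dz":-0.015,"wx":0,"wy":0,"wz":0},
    {"claw":0.0,"dx":0,"dy":0,"dz":-0.035,"wx":0,"wy":0,"wz":0},
    {"claw":0.0,"dx":0,"dy":0,"dz":-0.045,"wx":0,"wy":0,"wz":0},
    {"claw":0.0,"dx":0,"dy":0,"dz":-0.045,"wx":0,"wy":0,"wz":0},
    {"claw":0.0,"dx":0,"dy":0,"dz":-0.04,"wx":0,"wy":0,"wz":0},
    {"claw":0.0,"dx":0.0016,"dy":0.0377,"dz":-0.0034,"wx":0.813,"wy":-0.113,"wz":-1.471},
    {"claw":0.0,"dx":0.0016,"dy":0.0377,"dz":-0.0034,"wx":0.813,"wy":-0.113,"wz":-1.471},
    {"claw":0.0,"dx":0.0016,"dy":0.0377,"dz":-0.0034,"wx":0.813,"wy":-0.113,"wz":-1.471},
    {"claw":0.0,"dx":0.0016,"dy":0.0377,"dz":-0.0034,"wx":0.813,"wy":-0.113,"wz":-1.471},
    {"claw":0.0,"dx":0.0016,"dy":0.0377,"dz":-0.0034,"wx":0.813,"wy":-0.113,"wz":-1.471},
    {"claw":0.0,"dx":0.0016,"dy":0.0377,"dz":-0.0034,"wx":0.813,"wy":-0.113,"wz":-1.471},
    {"claw":0.0,"dx":0.0016,"dy":0.0377,"dz":-0.0034,"wx":0.813,"wy":-0.113,"wz":-1.471},
    {"claw":0.0,"dx":0.0016,"dy":0.0377,"dz":-0.0034,"wx":0.813,"wy":-0.113,"wz":-1.471},
    {"claw":0.0,"dx":0.0016,"dy":0.0377,"dz":-0.0034,"wx":0.813,"wy":-0.113,"wz":-1.471},
    {"claw":0.0,"dx":0.0016,"dy":0.0377,"dz":-0.0034,"wx":0.813,"wy":-0.113,"wz":-1.471},
    {"claw":0.0,"dx":0.0016,"dy":0.0377,"dz":-0.0034,"wx":0.813,"wy":-0.113,"wz":-1.471},
    {"claw":0.0,"dx":0,"dy":0,"dz":0,"wx":0,"wy":0,"wz":0},
    {"claw":0.0,"dx":0,"dy":0,"dz":0,"wx":0,"wy":0,"wz":0},
  ],
)

```text
t: 7.32
eef_pos: [0.4711, 0.1856, 0.2241]
tool_rot: [0.006, -0.08, 0.994, -0.079]
contact_force: [-0.1, -0.4, -4.4]
gripper_width: 0.131
grasp_force: 49.1
```

```bash
python3 - <<'E'
from h import *
say(); where()
P,d=read_camera('top'); W=world('top',d); p,R,o=cur()
P2,d2=read_camera('scene'); P3,d3,W3=wrist()
cv2.imwrite('pics/b.png',np.vstack([cv2.resize(x,(480,300)) for x in (P,P2)])[...,::-1]); cv2.imwrite('pics/w2.png',P3[...,::-1])
# plate points in panel frame (origin underside centre, axes = tool-aligned)
for n,(D,Wn) in dict(top=(d,W),scene=(d2,world('scene',d2)),wrist=(d3,W3)).items():
    L=R.inv().apply(Wn.reshape(-1,3)-p)*1e3; L=np.c_[-L[:,0],L[:,1],36.7-L[:,2]]   # z up from underside
    m=(D.ravel()>0)&(abs(L[:,0])<75)&(abs(L[:,1])<140)&(abs(L[:,2]-6)<6)
    print(n,m.sum(),rect(L[m][:,:2]/1e3), 'plane',np.linalg.lstsq(np.c_[L[m][:,:2],np.ones(m.sum())],L[m][:,2],rcond=None)[0].round(4))
E
```

```text
t7.33 tcp [0.4711 0.1856 0.2241] rim-frame mm [ -1.1 -28.7  94.1] ytool heading 99.17 tilt y-down deg 9.04 xtilt 0.05 F(cooler)  [-0.2 -0.3 -4.4] Tq [ 0.23  0.01 -0.03] w 0.131 g 49.1
A [-1.1 79.1 39.8] B [  -1.1 -148.    75.9]
top 4332 (array([-0.2, -0.8]), array([110.1, 229.3]), 0.32) plane [-1.3000e-03  1.0000e-03  7.4906e+00]
scene 2018 (array([1.9, 1. ]), array([235.5, 112.6]), 89.71) plane [-5.7000e-03  3.6000e-03  6.7256e+00]
wrist 58130 (array([ 0.5, -1.2]), array([111.1, 231.3]), 0.24) plane [1.6000e-03 5.0000e-04 7.3835e+00]
```

```bash
python3 - <<'E'
from h import *
p,R,o=cur()
p,R=rows(p,R,*pose(85,-17.5,9),6)
f=wrist();P,d,W=f; L=RC.inv().apply(W.reshape(-1,3)-CR)*1e3; d=d.ravel()
for y0,y1 in((-90,-60),(-30,30),(60,90)):
    for s in(-1,1):
        m=(d>0)&(abs(L[:,2])<4)&(L[:,1]>y0)&(L[:,1]<y1)&(s*L[:,0]>50)&(s*L[:,0]<70); print(y0,s,m.sum(), np.percentile(s*L[m][:,0],[1,5]).round(1) if m.sum()>10 else '')
E
```

```text
6 rows d(mm) [-0.13  2.57  9.27] w(deg) [-0.003 -0.009 -0.02 ]
-90 -1 601 [60.1 60.4]
-90 1 0 
-30 -1 1369 [60.1 60.5]
-30 1 0 
60 -1 839 [60.  60.5]
60 1 0
```

View pics/b.png

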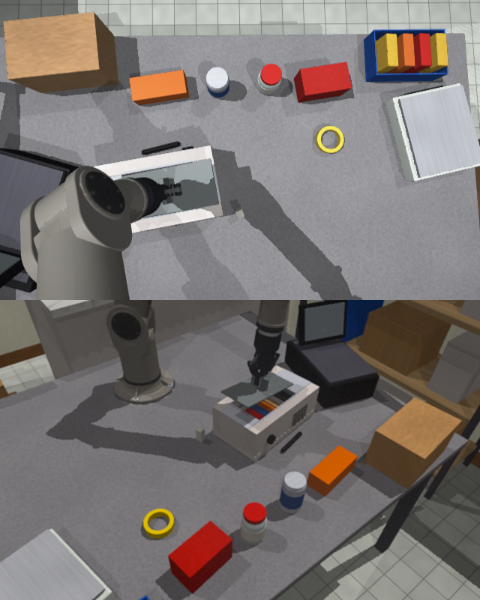

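The panel sits tilted in the gripper over the cooler opening, at (165,190) in the top half of the picture. The -x rim edge measures 60 mm along its whole length, so the cooler pose holds.

Emit:
drive_tool(
  increments=[
    {"claw":0.0,"dx":-0.0001,"dy":0.0026,"dz":0.0093,"wx":0,"wy":0,"wz":-0.02},
    {"claw":0.0,"dx":-0.0001,"dy":0.0026,"dz":0.0093,"wx":0,"wy":0,"wz":-0.02},
    {"claw":0.0,"dx":-0.0001,"dy":0.0026,"dz":0.0093,"wx":0,"wy":0,"wz":-0.02},
    {"claw":0.0,"dx":-0.0001,"dy":0.0026,"dz":0.0093,"wx":0,"wy":0,"wz":-0.02},
    {"claw":0.0,"dx":-0.0001,"dy":0.0026,"dz":0.0093,"wx":0,"wy":0,"wz":-0.02},
    {"claw":0.0,"dx":-0.0001,"dy":0.0026,"dz":0.0093,"wx":0,"wy":0,"wz":-0.02},
    {"claw":0.0,"dx":0,"dy":0,"dz":0,"wx":0,"wy":0,"wz":0},
    {"claw":0.0,"dx":0,"dy":0,"dz":0,"wx":0,"wy":0,"wz":0},
  ],
)

```text
t: 8.52
eef_pos: [0.471, 0.1932, 0.1665]
tool_rot: [0.006, -0.081, 0.994, -0.078]
contact_force: [-0.6, -0.0, -2.6]
gripper_width: 0.135
grasp_force: 49.0
```

```bash
python3 - <<'E'
from h import *
say(); where()
p,R,o=cur()
q,S=rows(p,R,*pose(112,-18.5,9),6)
q,S=rows(q,S,*pose(142.5,-21,9),8)
E
```

```text
t8.53 tcp [0.471  0.1932 0.1665] rim-frame mm [  0.  -21.2  36.5] ytool heading 99.32 tilt y-down deg 9.00 xtilt 0.04 F(cooler)  [-0.6  0.1 -2.6] Tq [ 0.26 -0.02  0.03] w 0.135 g 49.0
A [ -0.3  86.7 -17.7] B [   0.3 -140.5   18.3]
6 rows d(mm) [-0.    4.19 -0.53] w(deg) [ 0.001 -0.003  0.022]
8 rows d(mm) [ 0.    3.81 -0.29] w(deg) [0. 0. 0.]
```

Emit:
drive_tool(
  increments=[
    {"claw":0.0,"dx":0,"dy":0.0042,"dz":-0.0005,"wx":0,"wy":0,"wz":0.02},
    {"claw":0.0,"dx":0,"dy":0.0042,"dz":-0.0005,"wx":0,"wy":0,"wz":0.02},
    {"claw":0.0,"dx":0,"dy":0.0042,"dz":-0.0005,"wx":0,"wy":0,"wz":0.02},
    {"claw":0.0,"dx":0,"dy":0.0042,"dz":-0.0005,"wx":0,"wy":0,"wz":0.02},
    {"claw":0.0,"dx":0,"dy":0.0042,"dz":-0.0005,"wx":0,"wy":0,"wz":0.02},
    {"claw":0.0,"dx":0,"dy":0.0042,"dz":-0.0005,"wx":0,"wy":0,"wz":0.02},
    {"claw":0.0,"dx":0,"dy":0,"dz":0,"wx":0,"wy":0,"wz":0},
  ],
)

```text
t: 9.4
eef_pos: [0.4667, 0.2187, 0.1654]
tool_rot: [0.006, -0.08, 0.994, -0.078]
contact_force: [0.9, -0.6, -2.2]
gripper_width: 0.129
grasp_force: 49.1
```

```bash
python3 - <<'E'
from h import *
say(); where()
p,R,o=cur()
q,S=rows(p,R,*pose(142.5,-21,9),8)
E
```

```text
t9.40 tcp [0.4667 0.2187 0.1654] rim-frame mm [-0.2  4.7 35.4] ytool heading 99.25 tilt y-down deg 8.99 xtilt 0.03 F(cooler)  [ 0.8 -0.7 -2.2] Tq [ 0.22 -0.05 -0.01] w 0.129 g 49.1
A [ -0.3 112.6 -18.8] B [-1.000e-01 -1.146e+02  1.710e+01]
8 rows d(mm) [-0.02  3.74 -0.32] w(deg) [ 0.002 -0.002  0.007]
```

Emit:
drive_tool(
  increments=[
    {"claw":0.0,"dx":0,"dy":0.0038,"dz":-0.0003,"wx":0,"wy":0,"wz":0},
    {"claw":0.0,"dx":0,"dy":0.0038,"dz":-0.0003,"wx":0,"wy":0,"wz":0},
    {"claw":0.0,"dx":0,"dy":0.0038,"dz":-0.0003,"wx":0,"wy":0,"wz":0},
    {"claw":0.0,"dx":0,"dy":0.0038,"dz":-0.0003,"wx":0,"wy":0,"wz":0},
    {"claw":0.0,"dx":0,"dy":0.0038,"dz":-0.0003,"wx":0,"wy":0,"wz":0},
    {"claw":0.0,"dx":0,"dy":0.0038,"dz":-0.0003,"wx":0,"wy":0,"wz":0},
    {"claw":0.0,"dx":0,"dy":0.0038,"dz":-0.0003,"wx":0,"wy":0,"wz":0},
    {"claw":0.0,"dx":0,"dy":0.0038,"dz":-0.0003,"wx":0,"wy":0,"wz":0},
    {"claw":0.0,"dx":0,"dy":0,"dz":0,"wx":0,"wy":0,"wz":0},
  ],
)

```text
t: 10.52
eef_pos: [0.4618, 0.2487, 0.163]
tool_rot: [0.006, -0.08, 0.994, -0.078]
contact_force: [-0.8, -0.1, -3.1]
gripper_width: 0.132
grasp_force: 49.1
```

```bash
python3 - <<'E'
from h import *
say(); where()
p,R,o=cur()
q,S=rows(p,R,*pose(142.5,-20,4),6)
q,S=rows(q,S,*pose(142.5,-20,0),6)
E
```

```text
t10.53 tcp [0.4618 0.2487 0.163 ] rim-frame mm [-0.2 35.  33. ] ytool heading 99.24 tilt y-down deg 8.99 xtilt 0.03 F(cooler)  [-0.8  0.  -3.1] Tq [ 0.26  0.03 -0.02] w 0.132 g 49.1
A [ -0.3 142.9 -21.2] B [ -0.1 -84.3  14.7]
6 rows d(mm) [-0.04 -0.61  1.48] w(deg) [-0.832 -0.004  0.009]
6 rows d(mm) [ 0.   -0.42  1.34] w(deg) [-0.667  0.     0.   ]
```

Emit:
drive_tool(
  increments=[
    {"claw":0.0,"dx":0,"dy":-0.0006,"dz":0.0015,"wx":-0.832,"wy":0,"wz":0.01},
    {"claw":0.0,"dx":0,"dy":-0.0006,"dz":0.0015,"wx":-0.832,"wy":0,"wz":0.01},
    {"claw":0.0,"dx":0,"dy":-0.0006,"dz":0.0015,"wx":-0.832,"wy":0,"wz":0.01},
    {"claw":0.0,"dx":0,"dy":-0.0006,"dz":0.0015,"wx":-0.832,"wy":0,"wz":0.01},
    {"claw":0.0,"dx":0,"dy":-0.0006,"dz":0.0015,"wx":-0.832,"wy":0,"wz":0.01},
    {"claw":0.0,"dx":0,"dy":-0.0006,"dz":0.0015,"wx":-0.832,"wy":0,"wz":0.01},
    {"claw":0.0,"dx":0,"dy":-0.0004,"dz":0.0013,"wx":-0.667,"wy":0,"wz":0},
    {"claw":0.0,"dx":0,"dy":-0.0004,"dz":0.0013,"wx":-0.667,"wy":0,"wz":0},
    {"claw":0.0,"dx":0,"dy":-0.0004,"dz":0.0013,"wx":-0.667,"wy":0,"wz":0},
    {"claw":0.0,"dx":0,"dy":-0.0004,"dz":0.0013,"wx":-0.667,"wy":0,"wz":0},
    {"claw":0.0,"dx":0,"dy":-0.0004,"dz":0.0013,"wx":-0.667,"wy":0,"wz":0},
    {"claw":0.0,"dx":0,"dy":-0.0004,"dz":0.0013,"wx":-0.667,"wy":0,"wz":0},
    {"claw":0.0,"dx":0,"dy":0,"dz":0,"wx":0,"wy":0,"wz":0},
  ],
)

```text
t: 12.15
eef_pos: [0.4631, 0.2406, 0.1467]
tool_rot: [-0.0, -0.079, 0.997, -0.0]
contact_force: [0.0, -0.8, -2.4]
gripper_width: 0.133
grasp_force: 49.1
```

```bash
python3 - <<'E'
from h import *
say(); where()
p,R,o=cur()
q,S=rows(p,R,*pose(142.5-15,-21,0),6)
E
```

```text
t12.15 tcp [0.4631 0.2406 0.1467] rim-frame mm [-0.3 26.9 16.7] ytool heading 99.11 tilt y-down deg 0.00 xtilt 0.04 F(cooler)  [-0.1 -0.8 -2.4] Tq [-0.02  0.01  0.04] w 0.133 g 49.1
A [-1.000e-01  1.419e+02 -2.000e+01] B [ -0.4 -88.1 -20. ]
6 rows d(mm) [-0.04 -2.4   0.17] w(deg) [-0.    -0.006 -0.013]
```

Emit:
drive_tool(
  increments=[
    {"claw":0.0,"dx":0,"dy":-0.0018,"dz":0.0002,"wx":0,"wy":0,"wz":-0.02},
    {"claw":0.0,"dx":0,"dy":-0.0018,"dz":0.0002,"wx":0,"wy":0,"wz":-0.02},
    {"claw":0.0,"dx":0,"dy":-0.0018,"dz":0.0002,"wx":0,"wy":0,"wz":-0.02},
    {"claw":0.0,"dx":0,"dy":-0.0018,"dz":0.0002,"wx":0,"wy":0,"wz":-0.02},
    {"claw":0.0,"dx":0,"dy":-0.0018,"dz":0.0002,"wx":0,"wy":0,"wz":0},
    {"claw":0.0,"dx":0,"dy":0,"dz":0,"wx":0,"wy":0,"wz":0},
  ],
  newtons=20,
)

```text
t: 12.9
eef_pos: [0.4645, 0.2319, 0.1458]
tool_rot: [-0.0, -0.08, 0.997, -0.0]
contact_force: [0.2, -0.2, -2.6]
gripper_width: 0.128
grasp_force: 49.1
```

```bash
python3 - <<'E'
from h import *
say(); where()
P,d=read_camera('wrist'); cv2.imwrite('pics/w3.png',P[...,::-1])
E
```

```text
t12.90 tcp [0.4645 0.2319 0.1458] rim-frame mm [-0.2 18.  15.8] ytool heading 99.21 tilt y-down deg 0.01 xtilt 0.02 F(cooler)  [ 0.1 -0.2 -2.6] Tq [ 0.03 -0.05  0.  ] w 0.128 g 49.1
A [ -0.2 133.  -20.9] B [ -0.2 -97.  -20.8]
```

View pics/w3.png

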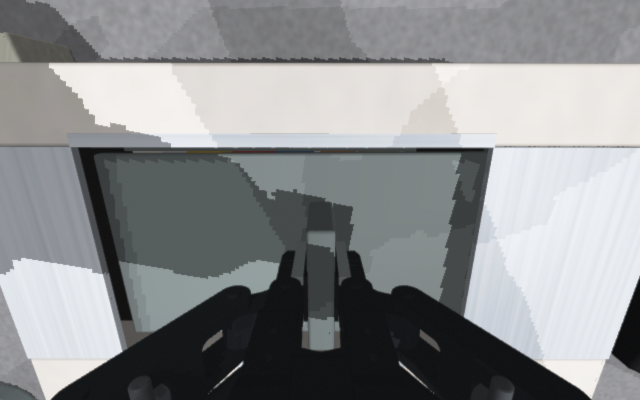

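The wrist view shows the plate level inside the opening (95–490, 150–330). Its right (+y) end is under the deep lip and its left end is at the shallow lip's edge. I'll now feel for the stop in small steps.

Emit:
drive_tool(
  increments=[
    {"claw":0.0,"dx":0,"dy":-0.0005,"dz":0,"wx":0,"wy":0,"wz":0},
    {"claw":0.0,"dx":0,"dy":-0.0005,"dz":0,"wx":0,"wy":0,"wz":0},
    {"claw":0.0,"dx":0,"dy":-0.0005,"dz":0,"wx":0,"wy":0,"wz":0},
    {"claw":0.0,"dx":0,"dy":0,"dz":0,"wx":0,"wy":0,"wz":0},
  ],
  newtons=20,
)

```text
t: 13.45
eef_pos: [0.4647, 0.2306, 0.1458]
tool_rot: [-0.0, -0.08, 0.997, -0.0]
contact_force: [-0.4, 0.4, -3.4]
gripper_width: 0.134
grasp_force: 49.1
```

Emit:
drive_tool(
  increments=[
    {"claw":0.008,"dx":0,"dy":-0.0005,"dz":0,"wx":0,"wy":0,"wz":0},
    {"claw":0.008,"dx":0,"dy":-0.0005,"dz":0,"wx":0,"wy":0,"wz":0},
    {"claw":0.008,"dx":0,"dy":-0.0005,"dz":0,"wx":0,"wy":0,"wz":0},
    {"claw":0.008,"dx":0,"dy":0,"dz":0,"wx":0,"wy":0,"wz":0},
  ],
  newtons=20,
)

```text
t: 13.95
eef_pos: [0.4649, 0.2291, 0.1458]
tool_rot: [-0.0, -0.08, 0.997, -0.0]
contact_force: [-0.3, 0.2, -2.6]
gripper_width: 0.133
grasp_force: 49.1
```

Emit:
drive_tool(
  increments=[
    {"claw":0.0,"dx":0,"dy":-0.0005,"dz":0,"wx":0,"wy":0,"wz":0},
    {"claw":0.0,"dx":0,"dy":-0.0005,"dz":0,"wx":0,"wy":0,"wz":0},
    {"claw":0.0,"dx":0,"dy":-0.0002,"dz":0,"wx":0,"wy":0,"wz":0},
  ],
)

```text
t: 14.32
eef_pos: [0.4652, 0.2279, 0.1459]
tool_rot: [-0.0, -0.08, 0.997, -0.0]
contact_force: [-1.0, 0.9, -2.9]
gripper_width: 0.134
grasp_force: 49.1
```

```bash
python3 -c "
from h import *
say(); where()"
```

```text
t14.32 tcp [0.4652 0.2279 0.1459] rim-frame mm [-0.2 14.  15.9] ytool heading 99.22 tilt y-down deg 0.00 xtilt 0.02 F(cooler)  [-0.8  1.  -2.9] Tq [ 0.02  0.03 -0.01] w 0.134 g 49.1
A [ -0.3 129.  -20.8] B [-1.00e-01 -1.01e+02 -2.08e+01]
```

Emit:
drive_tool(
  increments=[
    {"claw":0.0,"dx":0,"dy":-0.0005,"dz":0,"wx":0,"wy":0,"wz":0},
    {"claw":0.0,"dx":0,"dy":-0.0005,"dz":0,"wx":0,"wy":0,"wz":0},
    {"claw":0.0,"dx":0,"dy":0,"dz":0,"wx":0,"wy":0,"wz":0},
  ],
)

```text
t: 14.7
eef_pos: [0.4653, 0.2269, 0.1459]
tool_rot: [-0.0, -0.08, 0.997, -0.0]
contact_force: [-0.1, 0.2, -3.4]
gripper_width: 0.134
grasp_force: 49.1
```

Emit:
drive_tool(
  increments=[
    {"claw":0.0,"dx":0,"dy":-0.0005,"dz":0,"wx":0,"wy":0,"wz":0},
    {"claw":0.0,"dx":0,"dy":-0.0005,"dz":0,"wx":0,"wy":0,"wz":0},
    {"claw":0.0,"dx":0,"dy":-0.0005,"dz":0,"wx":0,"wy":0,"wz":0},
    {"claw":0.0,"dx":0,"dy":0,"dz":0,"wx":0,"wy":0,"wz":0},
  ],
)

```text
t: 15.2
eef_pos: [0.4656, 0.2254, 0.1459]
tool_rot: [-0.0, -0.08, 0.997, -0.0]
contact_force: [-0.1, 0.0, -3.6]
gripper_width: 0.132
grasp_force: 49.1
```

Emit:
drive_tool(
  increments=[
    {"claw":0.0,"dx":0,"dy":-0.0005,"dz":0,"wx":0,"wy":0,"wz":0},
    {"claw":0.0,"dx":0,"dy":-0.0005,"dz":0,"wx":0,"wy":0,"wz":0},
    {"claw":0.0,"dx":0,"dy":-0.0005,"dz":0,"wx":0,"wy":0,"wz":0},
    {"claw":0.0,"dx":0,"dy":0,"dz":0,"wx":0,"wy":0,"wz":0},
  ],
)

```text
t: 15.7
eef_pos: [0.4658, 0.2239, 0.1459]
tool_rot: [-0.0, -0.08, 0.997, -0.0]
contact_force: [0.2, 0.2, -3.5]
gripper_width: 0.133
grasp_force: 49.1
```

Emit:
drive_tool(
  increments=[
    {"claw":0.0,"dx":0,"dy":-0.0005,"dz":0,"wx":0,"wy":0,"wz":0},
    {"claw":0.0,"dx":0,"dy":-0.0005,"dz":0,"wx":0,"wy":0,"wz":0},
    {"claw":0.0,"dx":0,"dy":-0.0005,"dz":0,"wx":0,"wy":0,"wz":0},
    {"claw":0.0,"dx":0,"dy":0,"dz":0,"wx":0,"wy":0,"wz":0},
  ],
)

```text
t: 16.2
eef_pos: [0.466, 0.2224, 0.1458]
tool_rot: [-0.0, -0.08, 0.997, -0.0]
contact_force: [-0.4, 0.5, -3.8]
gripper_width: 0.13
grasp_force: 49.1
```

Emit:
drive_tool(
  increments=[
    {"claw":0.0,"dx":0,"dy":-0.0005,"dz":0,"wx":0,"wy":0,"wz":0},
    {"claw":0.0,"dx":0,"dy":-0.0005,"dz":0,"wx":0,"wy":0,"wz":0},
    {"claw":0.0,"dx":0,"dy":-0.0005,"dz":0,"wx":0,"wy":0,"wz":0},
    {"claw":0.0,"dx":0,"dy":0,"dz":0,"wx":0,"wy":0,"wz":0},
  ],
)

```text
t: 16.7
eef_pos: [0.4663, 0.221, 0.1458]
tool_rot: [-0.0, -0.08, 0.997, -0.0]
contact_force: [-0.1, -0.4, -2.9]
gripper_width: 0.132
grasp_force: 49.1
```

Emit:
drive_tool(
  increments=[
    {"claw":0.0,"dx":0,"dy":-0.0005,"dz":0,"wx":0,"wy":0,"wz":0},
    {"claw":0.0,"dx":0,"dy":-0.0005,"dz":0,"wx":0,"wy":0,"wz":0},
    {"claw":0.0,"dx":0,"dy":-0.0005,"dz":0,"wx":0,"wy":0,"wz":0},
    {"claw":0.0,"dx":0,"dy":0,"dz":0,"wx":0,"wy":0,"wz":0},
  ],
)

```text
t: 17.2
eef_pos: [0.4665, 0.2195, 0.1458]
tool_rot: [-0.0, -0.08, 0.997, -0.0]
contact_force: [-0.6, -0.2, -2.3]
gripper_width: 0.134
grasp_force: 49.1
```

Emit:
drive_tool(
  increments=[
    {"claw":0.0,"dx":0,"dy":-0.0005,"dz":0,"wx":0,"wy":0,"wz":0},
    {"claw":0.0,"dx":0,"dy":-0.0005,"dz":0,"wx":0,"wy":0,"wz":0},
    {"claw":0.0,"dx":0,"dy":-0.0005,"dz":0,"wx":0,"wy":0,"wz":0},
    {"claw":0.0,"dx":0,"dy":0,"dz":0,"wx":0,"wy":0,"wz":0},
  ],
)

```text
t: 17.7
eef_pos: [0.4668, 0.218, 0.1458]
tool_rot: [-0.0, -0.08, 0.997, -0.0]
contact_force: [-0.5, 0.4, -2.4]
gripper_width: 0.132
grasp_force: 49.1
```

Emit:
drive_tool(
  increments=[
    {"claw":0.0,"dx":0,"dy":-0.0005,"dz":0,"wx":0,"wy":0,"wz":0},
    {"claw":0.0,"dx":0,"dy":-0.0005,"dz":0,"wx":0,"wy":0,"wz":0},
    {"claw":0.0,"dx":0,"dy":-0.0005,"dz":0,"wx":0,"wy":0,"wz":0},
    {"claw":0.0,"dx":0,"dy":0,"dz":0,"wx":0,"wy":0,"wz":0},
  ],
)

```text
t: 18.2
eef_pos: [0.467, 0.2165, 0.1458]
tool_rot: [-0.0, -0.08, 0.997, -0.0]
contact_force: [-0.3, 0.1, -2.3]
gripper_width: 0.133
grasp_force: 49.1
```

Emit:
drive_tool(
  increments=[
    {"claw":0.0,"dx":0,"dy":-0.0005,"dz":0,"wx":0,"wy":0,"wz":0},
    {"claw":0.0,"dx":0,"dy":-0.0005,"dz":0,"wx":0,"wy":0,"wz":0},
    {"claw":0.0,"dx":0,"dy":-0.0005,"dz":0,"wx":0,"wy":0,"wz":0},
    {"claw":0.0,"dx":0,"dy":0,"dz":0,"wx":0,"wy":0,"wz":0},
  ],
)

```text
t: 18.7
eef_pos: [0.4673, 0.215, 0.1459]
tool_rot: [-0.0, -0.08, 0.997, -0.0]
contact_force: [0.6, -0.2, -2.7]
gripper_width: 0.136
grasp_force: 49.1
```

Emit:
drive_tool(
  increments=[
    {"claw":0.0,"dx":0,"dy":-0.0005,"dz":0,"wx":0,"wy":0,"wz":0},
    {"claw":0.0,"dx":0,"dy":-0.0005,"dz":0,"wx":0,"wy":0,"wz":0},
    {"claw":0.0,"dx":0,"dy":-0.0005,"dz":0,"wx":0,"wy":0,"wz":0},
    {"claw":0.0,"dx":0,"dy":0,"dz":0,"wx":0,"wy":0,"wz":0},
  ],
)

```text
t: 19.2
eef_pos: [0.4675, 0.2136, 0.1458]
tool_rot: [-0.0, -0.08, 0.997, -0.0]
contact_force: [0.5, -0.4, -3.6]
gripper_width: 0.131
grasp_force: 49.1
```

Emit:
drive_tool(
  increments=[
    {"claw":0.0,"dx":0,"dy":-0.0005,"dz":0,"wx":0,"wy":0,"wz":0},
    {"claw":0.0,"dx":0,"dy":-0.0005,"dz":0,"wx":0,"wy":0,"wz":0},
    {"claw":0.0,"dx":0,"dy":-0.0005,"dz":0,"wx":0,"wy":0,"wz":0},
    {"claw":0.0,"dx":0,"dy":0,"dz":0,"wx":0,"wy":0,"wz":0},
  ],
)

```text
t: 19.7
eef_pos: [0.4677, 0.2121, 0.1459]
tool_rot: [-0.0, -0.08, 0.997, -0.0]
contact_force: [0.1, 0.5, -2.2]
gripper_width: 0.133
grasp_force: 49.1
```

Emit:
drive_tool(
  increments=[
    {"claw":0.0,"dx":0,"dy":-0.0005,"dz":0,"wx":0,"wy":0,"wz":0},
    {"claw":0.0,"dx":0,"dy":-0.0005,"dz":0,"wx":0,"wy":0,"wz":0},
    {"claw":0.0,"dx":0,"dy":-0.0005,"dz":0,"wx":0,"wy":0,"wz":0},
    {"claw":0.0,"dx":0,"dy":0,"dz":0,"wx":0,"wy":0,"wz":0},
  ],
)

```text
t: 20.2
eef_pos: [0.468, 0.2106, 0.1458]
tool_rot: [-0.0, -0.08, 0.997, -0.0]
contact_force: [1.2, 0.2, -2.4]
gripper_width: 0.131
grasp_force: 49.1
```

Emit:
drive_tool(
  increments=[
    {"claw":0.0,"dx":0,"dy":-0.0005,"dz":0,"wx":0,"wy":0,"wz":0},
    {"claw":0.0,"dx":0,"dy":-0.0005,"dz":0,"wx":0,"wy":0,"wz":0},
    {"claw":0.0,"dx":0,"dy":-0.0005,"dz":0,"wx":0,"wy":0,"wz":0},
    {"claw":0.0,"dx":0,"dy":0,"dz":0,"wx":0,"wy":0,"wz":0},
  ],
)

```text
t: 20.7
eef_pos: [0.4682, 0.2091, 0.1459]
tool_rot: [-0.0, -0.08, 0.997, -0.0]
contact_force: [-0.2, -0.2, -2.8]
gripper_width: 0.134
grasp_force: 49.1
```

Emit:
drive_tool(
  increments=[
    {"claw":0.0,"dx":0,"dy":-0.0005,"dz":0,"wx":0,"wy":0,"wz":0},
    {"claw":0.0,"dx":0,"dy":-0.0005,"dz":0,"wx":0,"wy":0,"wz":0},
    {"claw":0.0,"dx":0,"dy":-0.0005,"dz":0,"wx":0,"wy":0,"wz":0},
    {"claw":0.0,"dx":0,"dy":0,"dz":0,"wx":0,"wy":0,"wz":0},
  ],
)

```text
t: 21.2
eef_pos: [0.4685, 0.2076, 0.1459]
tool_rot: [-0.0, -0.08, 0.997, -0.0]
contact_force: [0.5, 0.2, -2.7]
gripper_width: 0.129
grasp_force: 49.1
```

Emit:
drive_tool(
  increments=[
    {"claw":0.0,"dx":0,"dy":-0.0005,"dz":0,"wx":0,"wy":0,"wz":0},
    {"claw":0.0,"dx":0,"dy":-0.0005,"dz":0,"wx":0,"wy":0,"wz":0},
    {"claw":0.0,"dx":0,"dy":-0.0005,"dz":0,"wx":0,"wy":0,"wz":0},
    {"claw":0.0,"dx":0,"dy":0,"dz":0,"wx":0,"wy":0,"wz":0},
  ],
)

```text
t: 21.7
eef_pos: [0.4687, 0.2062, 0.1459]
tool_rot: [-0.0, -0.08, 0.997, -0.0]
contact_force: [0.3, 0.1, -3.3]
gripper_width: 0.131
grasp_force: 49.1
```

Emit:
drive_tool(
  increments=[
    {"claw":0.0,"dx":0,"dy":-0.0005,"dz":0,"wx":0,"wy":0,"wz":0},
    {"claw":0.0,"dx":0,"dy":-0.0005,"dz":0,"wx":0,"wy":0,"wz":0},
    {"claw":0.0,"dx":0,"dy":-0.0005,"dz":0,"wx":0,"wy":0,"wz":0},
    {"claw":0.0,"dx":0,"dy":0,"dz":0,"wx":0,"wy":0,"wz":0},
  ],
)

```text
t: 22.2
eef_pos: [0.4689, 0.2047, 0.1458]
tool_rot: [-0.0, -0.08, 0.997, -0.0]
contact_force: [0.2, 0.1, -2.9]
gripper_width: 0.133
grasp_force: 49.1
```

Emit:
drive_tool(
  increments=[
    {"claw":0.0,"dx":0,"dy":-0.0005,"dz":0,"wx":0,"wy":0,"wz":0},
    {"claw":0.0,"dx":0,"dy":-0.0005,"dz":0,"wx":0,"wy":0,"wz":0},
    {"claw":0.0,"dx":0,"dy":-0.0005,"dz":0,"wx":0,"wy":0,"wz":0},
    {"claw":0.0,"dx":0,"dy":0,"dz":0,"wx":0,"wy":0,"wz":0},
  ],
)

```text
t: 22.7
eef_pos: [0.4692, 0.2032, 0.1458]
tool_rot: [-0.0, -0.08, 0.997, -0.0]
contact_force: [-0.4, -0.3, -3.3]
gripper_width: 0.132
grasp_force: 49.1
```

Emit:
drive_tool(
  increments=[
    {"claw":0.0,"dx":0,"dy":-0.0005,"dz":0,"wx":0,"wy":0,"wz":0},
    {"claw":0.0,"dx":0,"dy":-0.0005,"dz":0,"wx":0,"wy":0,"wz":0},
    {"claw":0.0,"dx":0,"dy":-0.0005,"dz":0,"wx":0,"wy":0,"wz":0},
    {"claw":0.0,"dx":0,"dy":0,"dz":0,"wx":0,"wy":0,"wz":0},
  ],
)

```text
t: 23.2
eef_pos: [0.4695, 0.2025, 0.146]
tool_rot: [0.0, -0.081, 0.997, 0.0]
contact_force: [-0.2, 4.0, -3.4]
gripper_width: 0.133
grasp_force: 49.1
```

The stop is felt at 4 N, with the tool lagging about 0.75 mm. Next I'll ease off slightly and lower the panel.

Emit:
drive_tool(
  increments=[
    {"claw":0.0,"dx":0,"dy":0.0002,"dz":0.001,"wx":0,"wy":0,"wz":0},
    {"claw":0.0,"dx":0,"dy":0.0002,"dz":0.001,"wx":0,"wy":0,"wz":0},
    {"claw":0.0,"dx":0,"dy":0,"dz":0.001,"wx":0,"wy":0,"wz":0},
    {"claw":0.0,"dx":0,"dy":0,"dz":0.001,"wx":0,"wy":0,"wz":0},
    {"claw":0.0,"dx":0,"dy":0,"dz":0.001,"wx":0,"wy":0,"wz":0},
    {"claw":0.0,"dx":0,"dy":0,"dz":0.001,"wx":0,"wy":0,"wz":0},
    {"claw":0.0,"dx":0,"dy":0,"dz":0,"wx":0,"wy":0,"wz":0},
  ],
)

```text
t: 24.08
eef_pos: [0.4693, 0.2024, 0.1398]
tool_rot: [-0.0, -0.08, 0.997, 0.0]
contact_force: [-0.9, 5.7, -1.3]
gripper_width: 0.134
grasp_force: 49.3
```

```bash
python3 -c "
from h import *
say(); where()"
```

```text
t24.07 tcp [0.4693 0.2024 0.1398] rim-frame mm [ -0.2 -11.8   9.8] ytool heading 99.23 tilt y-down deg -0.01 xtilt 0.02 F(cooler)  [ 0.   5.8 -1.3] Tq [ 0.95  0.04 -0.23] w 0.134 g 49.3
A [ -0.2 103.2 -26.9] B [-1.000e-01 -1.268e+02 -2.690e+01]
```

Emit:
drive_tool(
  increments=[
    {"claw":0.0,"dx":0,"dy":0.0003,"dz":0,"wx":0,"wy":0,"wz":0},
    {"claw":0.0,"dx":0,"dy":0.0002,"dz":0.0007,"wx":0,"wy":0,"wz":0},
    {"claw":0.0,"dx":0,"dy":0,"dz":0.0007,"wx":0,"wy":0,"wz":0},
    {"claw":0.0,"dx":0,"dy":0,"dz":0.0007,"wx":0,"wy":0,"wz":0},
    {"claw":0.0,"dx":0,"dy":0,"dz":0,"wx":0,"wy":0,"wz":0},
  ],
)

```text
t: 24.7
eef_pos: [0.4692, 0.2025, 0.1377]
tool_rot: [-0.0, -0.08, 0.997, -0.0]
contact_force: [0.2, 1.8, -1.6]
gripper_width: 0.13
grasp_force: 49.3
```

```bash
python3 -c "
from h import *
say(); where()"
```

```text
t24.70 tcp [0.4692 0.2025 0.1377] rim-frame mm [ -0.3 -11.8   7.7] ytool heading 99.21 tilt y-down deg 0.02 xtilt 0.04 F(cooler)  [ 0.4  1.7 -1.6] Tq [ 0.63  0.13 -0.16] w 0.130 g 49.3
A [ -0.3 103.2 -29.1] B [  -0.2 -126.8  -29. ]
```

Emit:
drive_tool(
  increments=[
    {"claw":0.0,"dx":0,"dy":0,"dz":0.0005,"wx":0,"wy":0,"wz":0},
    {"claw":0.0,"dx":0,"dy":0,"dz":0.0005,"wx":0,"wy":0,"wz":0},
    {"claw":0.0,"dx":0,"dy":0,"dz":0,"wx":0,"wy":0,"wz":0},
  ],
)

```text
t: 25.08
eef_pos: [0.4692, 0.2025, 0.1369]
tool_rot: [-0.0, -0.08, 0.997, -0.0]
contact_force: [-2.5, 2.0, 3.1]
gripper_width: 0.134
grasp_force: 49.9
```

```bash
python3 -c "
from h import *
say(); where()"
```

```text
t25.07 tcp [0.4692 0.2025 0.1369] rim-frame mm [ -0.3 -11.8   6.9] ytool heading 99.21 tilt y-down deg 0.01 xtilt 0.03 F(cooler)  [-2.1  2.3  3.1] Tq [ 0.4   0.37 -0.13] w 0.134 g 49.9
A [ -0.3 103.2 -29.8] B [  -0.2 -126.8  -29.8]
```

Emit:
drive_tool(
  increments=[
    {"claw":0.0,"dx":0,"dy":0,"dz":-0.0003,"wx":0,"wy":0,"wz":0},
    {"claw":0.0,"dx":0,"dy":0,"dz":0,"wx":0,"wy":0,"wz":0},
    {"claw":0.03,"dx":0,"dy":0,"dz":0,"wx":0,"wy":0,"wz":0},
    {"claw":0.04,"dx":0,"dy":0,"dz":0,"wx":0,"wy":0,"wz":0},
    {"claw":0.05,"dx":0,"dy":0,"dz":0,"wx":0,"wy":0,"wz":0},
    {"claw":0.05,"dx":0,"dy":0,"dz":0,"wx":0,"wy":0,"wz":0},
    {"claw":0.05,"dx":0,"dy":0,"dz":0,"wx":0,"wy":0,"wz":0},
    {"claw":0.05,"dx":0,"dy":0,"dz":0,"wx":0,"wy":0,"wz":0},
  ],
)

```text
t: 26.08
eef_pos: [0.4693, 0.2027, 0.137]
tool_rot: [-0.0, -0.08, 0.997, -0.0]
contact_force: [0.8, 0.4, 0.5]
gripper_width: 0.587
grasp_force: 0.0
```

```bash
python3 - <<'E'
from h import *
say()
P,d,W=wrist(); L=RC.inv().apply(W.reshape(-1,3)-CR)*1e3; ok=d.ravel()>0
m=ok&(abs(L[:,2]-17)<3)&(abs(L[:,0])<40)&(abs(L[:,1]+12)<20); print('rib top',m.sum(),L[m].mean(0).round(1),rect(L[m][:,:2]/1e3))
m=ok&(abs(L[:,2]+23)<8)&(abs(L[:,0])<50)&(abs(L[:,1])<90)
c=np.linalg.lstsq(np.c_[L[m][:,:2],np.ones(m.sum())],L[m][:,2],rcond=None)[0]; print('plate plane',m.sum(),c.round(4))
E
```

```text
t26.07 tcp [0.4693 0.2027 0.137 ] rim-frame mm [ -0.2 -11.5   7. ] ytool heading 99.23 tilt y-down deg 0.01 xtilt 0.02 F(cooler)  [0.9 0.2 0.5] Tq [-0.02  0.04 -0.04] w 0.587 g 0.0
rib top 3374 [ -3.6 -12.3  18. ] (array([ -0.5, -12.3]), array([60.9, 12. ]), 0.06)
plate plane 39926 [ 7.00000e-04 -2.00000e-04 -2.18388e+01]
```

Emit:
drive_tool(
  increments=[
    {"claw":0.05,"dx":0,"dy":0,"dz":-0.01,"wx":0,"wy":0,"wz":0},
    {"claw":0.05,"dx":0,"dy":0,"dz":-0.02,"wx":0,"wy":0,"wz":0},
    {"claw":0.05,"dx":0,"dy":0,"dz":-0.03,"wx":0,"wy":0,"wz":0},
    {"claw":0.05,"dx":0,"dy":0,"dz":-0.04,"wx":0,"wy":0,"wz":0},
    {"claw":0.05,"dx":0,"dy":0,"dz":-0.03,"wx":0,"wy":0,"wz":0},
    {"claw":0.05,"dx":0,"dy":0,"dz":0,"wx":0,"wy":0,"wz":0},
    {"claw":0.05,"dx":0,"dy":0,"dz":0,"wx":0,"wy":0,"wz":0},
  ],
)

```text
t: 27.0
eef_pos: [0.4689, 0.2025, 0.2669]
tool_rot: [-0.0, -0.08, 0.997, -0.0]
contact_force: [1.0, 0.8, -0.3]
gripper_width: 0.584
grasp_force: 0.0
```

```bash
python3 - <<'E'
from h import *
say()
P,d,W=wrist(); L=RC.inv().apply(W.reshape(-1,3)-CR)*1e3; ok=d.ravel()>0
m=ok&(abs(L[:,2]-17)<3)&(abs(L[:,0])<40)&(abs(L[:,1]+12)<20); print('rib top',m.sum(),L[m].mean(0).round(1),rect(L[m][:,:2]/1e3))
m=ok&(abs(L[:,2]+23)<8)&(abs(L[:,0])<50)&(abs(L[:,1])<90)
c=np.linalg.lstsq(np.c_[L[m][:,:2],np.ones(m.sum())],L[m][:,2],rcond=None)[0]; print('plate plane',m.sum(),c.round(4))
cv2.imwrite('pics/w4.png',P[...,::-1])
E
```

```text
t27.00 tcp [0.4689 0.2025 0.2669] rim-frame mm [ -0.5 -11.6 136.9] ytool heading 99.23 tilt y-down deg 0.01 xtilt 0.04 F(cooler)  [ 1.1  0.6 -0.3] Tq [-0.    0.03  0.08] w 0.584 g 0.0
rib top 943 [ -1.3 -12.3  18.1] (array([ -0.2, -12.3]), array([60.2, 11.4]), 0.07)
plate plane 17155 [ 6.00000e-04 -2.00000e-04 -2.18298e+01]
```

View pics/w4.png

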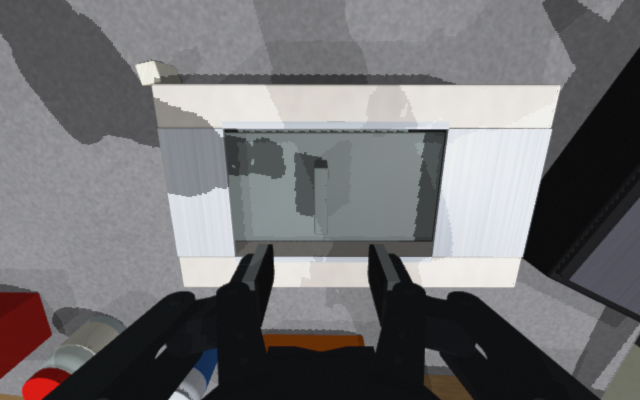

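The panel lies flat in the opening (225–447, 128–250) with its rib up at (321,198). Both ends are under the lips, the coin roll still stands at (148,72), and the gripper is clear. Handing in.

```bash
python3 -c "
from station import *
print(hand_in())"
```

```text
the job is handed in; nothing more can be done
None
```

The cover panel is back in the cooler, flat and rib up on both ledges, against the stop and off the step; it was released and the job handed in at about 27 s, with a highest force reading of about 6 N at the stop (the verdict was not shown).

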